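# Kit three puzzle-box bottoms with their sliding keys

### The job

Kit out the three box bottoms: lay each stepped maple sliding key flat in the box bottom it was cut for, the short key in the smallest, the middle key in the middle one and the long key in the largest. The middle key is still seated flush in the pocket of the jig plate, so push the ejector lever at the plate's front all the way down to raise it, then lift it out. Set the keys down gently rather than dropping them, and leave the box bottoms and everything else on the bench where they are.

Things in the scene. Friction and masses are not known exactly. Their poses are not given: they have to be found in the camera images.
- key_short_c (a point): Short maple sliding key: pale rectangular bar 44 mm long (own x), 24 wide (own y), 22 high, with a half-height step 6 mm long at each end. Point: its centre, 11 mm above its underside. Lies loose on the bench.
- key_mid_c (a point): Middle maple sliding key: pale rectangular bar 64 mm long (own x), 24 wide (own y), 22 high, with a half-height step 6 mm long at each end. Point: its centre, 11 mm above its underside. At first seated in the jig plate's pocket, top flush with the plate (46 mm above the bench). With the lever fully down it stands 15 mm proud, level, and stays there until lifted out.
- key_long_c (a point): Long maple sliding key: pale rectangular bar 88 mm long (own x), 24 wide (own y), 22 high, with a half-height step 6 mm long at each end. Point: its centre, 11 mm above its underside. Lies loose on the bench.
- box_small: Box bottom, the smallest of three: shallow open brown wooden tray, loose on the bench, outside 92 x 72 mm (long side along own x), 16 mm high, inside 80 x 60 mm; walls 6 mm thick with a thin dark inlay line, inner floor 6 mm above the bench. Origin: centre of its underside, at bench height; z up.
- box_mid: Box bottom, the middle-sized of three: shallow open brown wooden tray, loose on the bench, outside 117 x 82 mm (long side along own x), 16 mm high, inside 105 x 70 mm; walls 6 mm thick with a thin dark inlay line, inner floor 6 mm above the bench. Origin: centre of its underside, at bench height; z up.
- box_large: Box bottom, the largest of three: shallow open brown wooden tray, loose on the bench, outside 142 x 92 mm (long side along own x), 16 mm high, inside 130 x 80 mm; walls 6 mm thick with a thin dark inlay line, inner floor 6 mm above the bench. Origin: centre of its underside, at bench height; z up.
- lever_tab (a point): Top centre of the ejector lever's 30 x 36 mm steel finger tab, 115 mm from the pocket's centre, on the robot's side. 36.5 mm above the bench at first, 20 mm when fully down; moves at about 3 N and stays where left; each mm down lifts the key about 1 mm. The plate reaches 75 mm from the pocket towards the tab, 80 mm sideways; a 115 mm high open clamp begins 75 mm beyond the pocket.
- plug: Bystander: round maple plug standing on the bench, 34 mm across, 22 mm high. Origin: centre of its underside. Not to be moved.
- feeler: Bystander: yellow plastic stepped feeler block, 60 x 30 mm, 22 mm high at its tall end. Origin: centre of its underside. Not to be moved.
- angle: Bystander: L-shaped steel angle block, 50 x 40 mm, 50 mm high. Origin: centre of its underside. Not to be moved.
Not all that is in view belongs to the job. What is shaped like the part that bears key_short_c but green, pink or purple is not meant.

How it is judged:
On the way:
1. the ejector lever is pressed down and the middle key stands raised in its pocket (height (world z) of lever_tab below 0.0255 m and distance of key_mid_c from where it was at the start of the episode between 0.009 and 0.03 m), for 0.2 s.
At the end, for the whole second after the job is handed in: Each key lies flat (within 0.15 rad) and at rest on the inner floor of its own box bottom, wholly between its walls: short in the smallest, middle in the middle-sized, long in the largest; the box bottoms lie flat (x of key_short_c in the frame of box_small between -0.03 and 0.03 m and y of key_short_c in the frame of box_small between -0.02 and 0.02 m and z of key_short_c in the frame of box_small between 0.013 and 0.0205 m and angle between each of key_short_c, key_mid_c, key_long_c's own z axis and vertical below 0.15 rad and linear speed of each of key_short, key_mid, key_long below 0.02 m/s and angle between each of box_small, box_mid, box_large's own z axis and vertical below 0.08 rad and x of key_mid_c in the frame of box_mid between -0.042 and 0.042 m and y of key_mid_c in the frame of box_mid between -0.025 and 0.025 m and z of key_mid_c in the frame of box_mid between 0.013 and 0.0205 m and x of key_long_c in the frame of box_large between -0.055 and 0.055 m and y of key_long_c in the frame of box_large between -0.03 and 0.03 m and z of key_long_c in the frame of box_large between 0.013 and 0.0205 m); the robot touches nothing.
It fails at once if the round plug, the yellow feeler block or the steel angle block is shifted by more than 30 mm (distance of any of plug, feeler, angle from where it was at the start of the episode above 0.03 m).
It fails at once if a box bottom is shifted by more than 30 mm (distance of any of box_small, box_mid, box_large from where it was at the start of the episode above 0.03 m).
It fails at once if a key is dropped or flung: it moves faster than 0.6 m/s while the fingers do not touch it (a fall of about 18 mm) ((linear speed of key_short above 0.6 m/s and contact force between the fingers and key_short below 0.05 N) or (linear speed of key_mid above 0.6 m/s and contact force between the fingers and key_mid below 0.05 N) or (linear speed of key_long above 0.6 m/s and contact force between the fingers and key_long below 0.05 N)).
It also fails if it takes over 99 s, if anything falls off the work surface, if the arm or the gripper's body presses on something with over 40 N, if the wrist force passes 120 N, or if a joint passes its speed limit or range.

### The arm

A 6-joint arm with a two-finger parallel gripper is mounted at the origin on the work surface. World frame = base frame: x ahead of the robot, y to its left, z up, the work surface at z = 0. Lengths are in m, angles in rad, forces in N, time in s.
With the tool pointing down it reaches from about 0.25 to 0.775 m from the base axis. Payload 4 kg.
Tool frame: the origin (TCP) lies midway between the tips of the shut fingers; the grasp point (between the pads) lies grip_point_offset behind it (grip_point_offset is the distance from the TCP to the grasp point, in m); z points along the fingers, y is the line along which they close (so a half turn about z gives the same grasp; the last joint's range is limited). The gripper opens to 94 mm and grips with 3 to 60 N. Pads are 16 mm wide; open, the fingers measure 119 mm over their backs; the gripper's body (75 mm by 177 mm) begins 78 mm behind the grasp point.
Start: joints at [-1.256, 0.087, 1.371, -0, 1.684, -0.103], TCP at [0.223, -0.503, 0.206] pointing down, gripper open.
Joint ranges: [-3.1, 3.1], [-0.76, 2.03], [0.27, 2.55], [-1.08, 4.22], [0.17, 2.65], [-2.57, 2.57]. Speed limits (rad/s): [2.79, 2.79, 3.14, 3.14, 3.14, 3.14].

### API

Orientations are given as [roll, pitch, yaw] about the fixed x, y, z axes, in that order (R = Rz(yaw) Ry(pitch) Rx(roll)).
In Python, from bench import * gives the robot as it stands. The module is installed in compiled form; this text tells all that it offers.
- The arm moves only by the tool apply_moves, never from a script. Its argument "commands" is a list of rows, each a list of 7 numbers: the turn, a rotation vector about the world's x, y, z in rad, then the shift along the world's x, y, z in m, then the opening in per cent of the stroke, from 0 (shut) to 100 (fully open). In form: [[ax, ay, az, x, y, z, jaw], ...]. A call has exactly 5 rows; each row is the pose to reach, as a shift and turn from the pose commanded when the call began; what a row does not reach only later rows make up. A row lasts 1/10 s, in which the tool goes at most 50 mm and 8.59 degrees, less where a joint would pass 70% of its speed; a pose out of reach is approached as far as the arm can. A call with a gripper value outside its range is refused whole. The fingers move at their own pace and stop on an object; the grip force is fixed at half the most. Time passes only in rows, so rows that repeat a pose let the fingers close, or fill a call up. It gives the time, the measured TCP pose, the force, the opening and the grip force at its end, in the units of the state.
- get_obs(): the state, without advancing time (a new reading comes with each control period).
- snapshot(name): name is "side" or "top" or "wrist"; returns a dict with "pixels" (400x640x3 uint8, red, green, blue), "vertical_fov" (degrees; the focal length in pixels is half the picture's height over the tangent of half this angle, whatever the lens; pixels are square), "cx", "cy" (the principal point, pixels), "rvec" (rotation vector, rad) and "tvec" (3), from world to camera coordinates, as OpenCV has them. Camera axes: x right, y down, z forward; pixel columns grow to the right and rows downward; lengths in m; the calibration is good to about 2 mm. A picture is of the moment at which its call begins. There is no depth.
- close_job(): hands the job in; it is judged then, once.
Trained networks look in the newest picture that a camera, given by its name, has taken for a name from the list of things; names that differ only in an ending like _2 or _b are one class to them, and where a whole thing is asked for, a point or a joint stands for the part that bears it (a point fixed in the world has none). Each returns a list of dicts, best first, with "score" (0 to 1); they miss things now and then, are a little off and sometimes report something else, mostly with a low value. They report only what shows in the picture. A call takes as long as a camera call. They do not tell look-alikes from the thing itself.
- masks_of(camera, query): "mask" (400x640 bool, what is visible of it) and "extent" ([left, top, right, bottom] in pixels, round what is visible of it).
- place_of(camera, query): "pixel" ([column, row] in pixels: a listed point, or the origin of a listed thing).
The state is a dict: "time": time; "joint_positions": joint angles; "qvel": joint speeds; "joint_torque": joint torques, N m; "tool_pos": TCP position; "ee_rot": TCP orientation; "wrist_force": force on the tool from outside, world axes, zero at the start; "wrist_torque": the same for the moment, N m; "width": finger opening in m; "finger_force": force on a finger pad.
Only numpy, scipy, OpenCV 4.12 (cv2) and the standard library are available. Lean on these libraries where they do the work, as an engineer would, in place of code of your own. Each camera call takes 0.05 s, during which the arm holds its last target. There are 200 camera calls.

## Working session

There is one attempt and no reset: what is moved stays moved. The work goes in short steps, Python scripts to look and compute and a tool call to move; the robot and the scene stay as the last step left them, time stands still between calls to the robot, and variables do not carry over. Pictures are saved under pics/ and viewed, at most 14 in all, crops included, and the job is handed in when it is done.

Besides the shell and the picture viewer there is one more tool, called after "Call:" by a JSON object that holds its "op" and its "data", one argument or row to a line. apply_moves: Moves the arm, as the interface text tells. Its arguments: {"type":"object","properties":{"commands":{"type":"array"}},"required":["commands"]}

```bash
mkdir -p pics
cat > h.py <<'E'
import numpy as np, cv2
from bench import *
def cam(s):
    f=200/np.tan(np.radians(s["vertical_fov"])/2)
    K=np.array([[f,0,s["cx"]],[0,f,s["cy"]],[0,0,1.]])
    return K,np.array(s["rvec"],float).ravel(),np.array(s["tvec"],float).ravel()
def ray(s,px,z):
    K,r,t=cam(s);R=cv2.Rodrigues(r)[0]
    d=R.T@np.linalg.inv(K)@np.array([px[0],px[1],1.]);c=-R.T@t
    return c+d*(z-c[2])/d[2]
def proj(s,P):
    K,r,t=cam(s);return cv2.projectPoints(np.array(P,float).reshape(-1,1,3),r,t,K,None)[0].reshape(-1,2)
def save(s,n): cv2.imwrite('pics/'+n,cv2.cvtColor(s["pixels"],cv2.COLOR_RGB2BGR))
E
python3 - <<'E'
from h import *
np.set_printoptions(precision=4,suppress=True)
Z=dict(key_short_c=.011,key_mid_c=.035,key_long_c=.011,box_small=0,box_mid=0,box_large=0,lever_tab=.0365,plug=0,feeler=0,angle=0)
for c in("top","side"):
    s=snapshot(c);save(s,c+'0.png');K,r,t=cam(s);print(c,K[0,0],s["cx"],s["cy"],"campos",-cv2.Rodrigues(r)[0].T@t)
    for q,z in Z.items():
        for d in place_of(c,q)[:4]: print(q,round(d["score"],2),np.round(d["pixel"],1),ray(s,d["pixel"],z))
o=get_obs();print(o)
E
```

```text
top 472.07684099059105 322.7820061471954 198.13817757057018 campos [0.3916 0.0064 1.1213]
key_short_c 0.78 [268.4 253.2] [0.3862 0.1455 0.011 ]
key_short_c 0.71 [217.5 281. ] [0.3188 0.2614 0.011 ]
key_short_c 0.68 [224.4 248.2] [0.395  0.2492 0.011 ]
key_short_c 0.53 [237.6 216.7] [0.4698 0.2217 0.011 ]
key_mid_c 0.87 [302.5 171.2] [0.5784 0.0705 0.035 ]
key_long_c 0.65 [384.6 234.1] [ 0.4381 -0.1253  0.011 ]
box_small 0.59 [478.  264.5] [ 0.3734 -0.3461  0.    ]
box_mid 0.91 [393.2 132.5] [ 0.6851 -0.1444  0.    ]
box_mid 0.17 [305.5 167.8] [0.5929 0.0657 0.    ]
box_large 0.55 [485.9 196.7] [ 0.534  -0.3665  0.    ]
plug 0.5 [171.  237.9] [0.4159 0.38   0.    ]
plug 0.18 [479.1 261.8] [ 0.3797 -0.3488  0.    ]
feeler 0.86 [167.5 185.9] [0.5403 0.3964 0.    ]
angle 0.76 [410.2 193. ] [ 0.5382 -0.1865  0.    ]
side 458.6946834559286 312.6625286220165 196.64341784041247 campos [0.0237 0.765  0.5598]
key_short_c 0.9 [244.1 288.6] [0.4639 0.3105 0.011 ]
key_short_c 0.87 [300.9 283.5] [0.3884 0.2429 0.011 ]
key_short_c 0.79 [333.9 304.4] [0.3114 0.2554 0.011 ]
key_short_c 0.77 [332.4 25
[... 186 characters left out ...]
]
box_large 0.9 [380.5 152.1] [ 0.5338 -0.3767  0.    ]
lever_tab 0.63 [310.7 216.8] [0.4756 0.0808 0.0365]
plug 0.62 [240.1 328.4] [0.4148 0.3782 0.    ]
angle 0.91 [347.6 176. ] [ 0.5378 -0.189   0.    ]
{'time': 1.1, 'joint_positions': array([-1.2561,  0.0872,  1.3707,  0.    ,  1.6836, -0.1031]), 'qvel': array([ 0.001 ,  0.0007, -0.0004,  0.0008,  0.0004, -0.    ]), 'joint_torque': array([ -0.0014, -34.0054, -30.2603,   0.0715,   0.0238,   0.    ]), 'tool_pos': array([ 0.2232, -0.5027,  0.2055]), 'ee_rot': array([3.1415, 0.    , 0.4178]), 'wrist_force': array([ 0.2053, -0.0151,  1.0482]), 'wrist_torque': array([-0.0029,  0.0448,  0.0048]), 'finger_force': 0.0, 'width': 0.093968207129857}
```

View pictures.

View pics/top0.png

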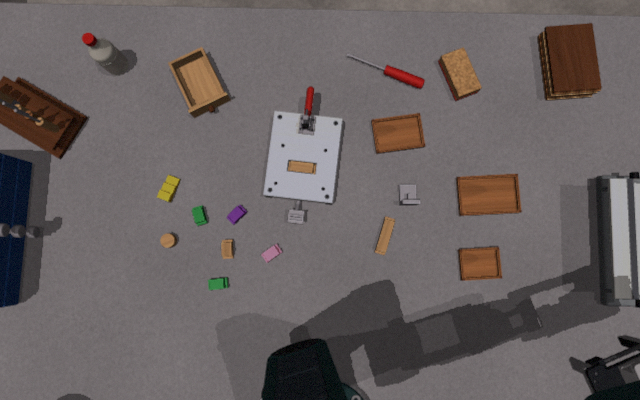

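View pics/side0.png

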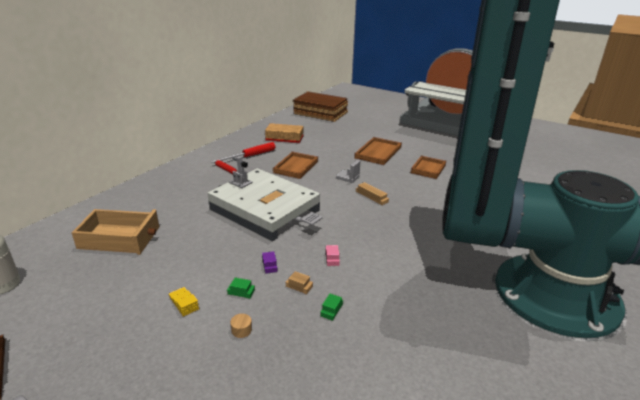

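Top view: the short-key candidates are the pale key at (227,249), the green ones at (199,215) and (218,283), the purple one at (236,214) and the pink one at (271,253). By the description the pale one is the short key. The long key is at (385,235), the middle key in the plate at (302,168), the tab at (297,215), and the boxes at (398,133), (489,195) and (480,263).

```bash
cat >> h.py <<'E'
def rect(s,mask,z):
    m=mask.astype(np.uint8);c=max(cv2.findContours(m,cv2.RETR_EXTERNAL,cv2.CHAIN_APPROX_NONE)[0],key=cv2.contourArea).reshape(-1,2)
    P=np.array([ray(s,p,z)[:2] for p in c]).astype(np.float32)
    (x,y),_,_=R=cv2.minAreaRect(P);b=cv2.boxPoints(R);e=[b[1]-b[0],b[2]-b[1]];e=max(e,key=np.linalg.norm)
    return np.round([x,y],4),np.round(sorted(R[1]),4),round(float(np.degrees(np.arctan2(e[1],e[0])))%180,1)
E
python3 - <<'E'
from h import *
s=snapshot("top");p=s["pixels"]
for q,z in dict(key_short_c=.018,key_mid_c=.046,key_long_c=.018,box_small=.014,box_mid=.014,box_large=.014,lever_tab=.0365,plug=.02,feeler=.015,angle=.02).items():
    for d in masks_of("top",q)[:5]:
        m=d["mask"];print(q,round(d["score"],2),np.round(d["extent"]),p[m].mean(0).astype(int),*rect(s,m,z))
    
c=cv2.resize(cv2.cvtColor(p,cv2.COLOR_RGB2BGR)[90:300,150:420],None,fx=2.9,fy=2.8,interpolation=cv2.INTER_CUBIC);cv2.imwrite('pics/c1.png',c)
E
```

```text
key_short_c 0.67 [208. 278. 227. 289.] [ 52 117  65] [0.3135 0.2594] [0.0249 0.044 ] 93.2
key_short_c 0.65 [193. 208. 206. 225.] [ 46 110  58] [0.4698 0.3127] [0.0285 0.0451] 18.3
key_short_c 0.51 [260. 247. 281. 262.] [157 111 133] [0.3867 0.1388] [0.0245 0.0429] 125.3
key_short_c 0.49 [219. 240. 230. 258.] [139 105  73] [0.3922 0.2415] [0.028  0.0399] 3.0
key_short_c 0.49 [228. 207. 248. 225.] [ 92  52 109] [0.4762 0.2239] [0.0303 0.0478] 137.1
key_mid_c 0.79 [290. 166. 315. 172.] [148 115  83] [0.5866 0.0712] [0.0279 0.0652] 84.3
key_mid_c 0.42 [154. 176. 182. 203.] [147 132  47] [0.5298 0.3796] [0.0386 0.0594] 161.1
key_long_c 0.62 [373. 216. 393. 256.] [144 109  76] [ 0.4339 -0.1225] [0.0264 0.0887] 164.8
box_small 0.87 [458. 246. 502. 280.] [119  75  47] [ 0.3753 -0.3439] [0.0728 0.0988] 94.7
box_mid 0.9 [373. 111. 427. 151.] [118  75  46] [ 0.681 -0.153] [0.0877 0.1197] 100.0
box_large 0.66 [454. 176. 521. 217.] [120  75  46] [ 0.5374 -0.3665] [0.0932 0.1467] 94.4
lever_tab 0.63 [289. 202. 307. 225.] [125 119 124] [0.4836 0.0836] [0.0346 0.0533] 1.8
lever_tab 0.18 [287. 164. 312. 176.] [149 115  84] [0.5865 0.0731] [0.0288 0.0641] 87.3
plug 0.72 [158. 231. 176. 248.] [146 111  76] [0.4095 0.38  ] [0.0304 0.0375] 93.6
feeler 0.67 [154. 178. 180. 205.] [152 137  46] [0.5315 0.3925] [0.038  0.0566] 165.1
angle 0.95 [402. 188. 420. 209.] [119 114 118] [ 0.5297 -0.1799] [0.047  0.0496] 1.5
```

View pics/c1.png

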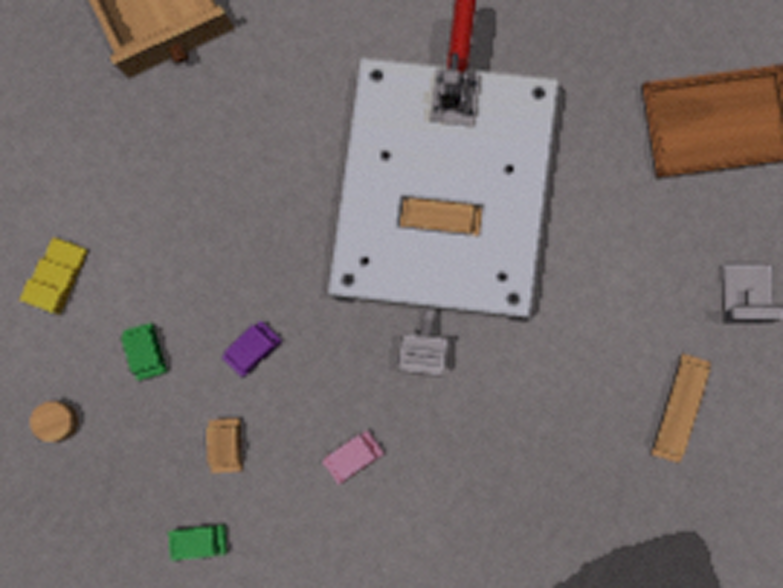

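The crop confirms the pale stepped key at crop (225,445) as the short key. The other keys of that shape are green, purple or pink. Moving to above the lever now.

Call:
{"op": "apply_moves", "data": {
  "commands": [
    [0,0,0.6,0.09,0.22,0.0,0],
    [0,0,0.6,0.09,0.22,0.0,0],
    [0,0,0.6,0.09,0.22,0.0,0],
    [0,0,0.6,0.09,0.22,0.0,0],
    [0,0,0.6,0.09,0.22,0.0,0]
  ]
}}

```text
time: 2.15
tool_pos: [0.3137, -0.2803, 0.2058]
ee_rot: [3.141, -0.0, 1.021]
wrist_force: [0.4, -0.1, 0.4]
width: 0.0573
finger_force: 0.0
```

Call:
{"op": "apply_moves", "data": {
  "commands": [
    [0,0,0.45,0.09,0.22,0.0,0],
    [0,0,0.45,0.09,0.22,0.0,0],
    [0,0,0.45,0.09,0.22,0.0,0],
    [0,0,0.45,0.09,0.22,0.0,0],
    [0,0,0.45,0.09,0.22,0.0,0]
  ]
}}

```text
time: 2.65
tool_pos: [0.4037, -0.0601, 0.2059]
ee_rot: [3.14, -0.0, 1.47]
wrist_force: [0.6, -0.6, 1.0]
width: 0.0175
finger_force: 0.0
```

Call:
{"op": "apply_moves", "data": {
  "commands": [
    [0,0,0,0.05,0.14,0,0],
    [0,0,0,0.05,0.14,0,0],
    [0,0,0,0.05,0.14,0,0],
    [0,0,0,0.05,0.14,0,0],
    [0,0,0,0.05,0.14,0,0]
  ]
}}

```text
time: 3.15
tool_pos: [0.453, 0.078, 0.2053]
ee_rot: [-3.141, 0.001, 1.471]
wrist_force: [0.2, -0.1, 0.5]
width: 0.0009
finger_force: 0.0
```

Run:
```python
from h import *
import bench; print([a for a in dir(bench) if 'off' in a.lower() or 'grip' in a.lower()])
o=get_obs();print(o['time'],o['tool_pos'],o['ee_rot'],o['joint_positions'])
s=snapshot("wrist");save(s,'w1.png')
K,r,t=cam(s);print("campos",-cv2.Rodrigues(r)[0].T@t)
for q,z in dict(key_mid_c=.035,lever_tab=.0365).items():
    for d in place_of("wrist",q)[:2]: print(q,round(d["score"],2),np.round(d["pixel"],1),ray(s,d["pixel"],z))
for q,z in dict(key_mid_c=.046,lever_tab=.0365).items():
    for d in masks_of("wrist",q)[:2]: print(q,round(d["score"],2),np.round(d["extent"]),*rect(s,d["mask"],z))
```

```text
['grip_point_offset']
3.15 [0.45300606 0.07799135 0.20528417] [-3.14099501e+00  8.34635203e-04  1.47065340e+00] [ 4.76146478e-02 -1.15169185e-01  1.57100898e+00 -7.42516338e-04
  1.68646683e+00  1.47672388e-01]
campos [0.4602249  0.14914064 0.38407128]
key_mid_c 0.89 [447.2 174.4] [0.5849203  0.07139231 0.035     ]
lever_tab 0.77 [348.1 174.6] [0.47371343 0.08250145 0.0365    ]
key_mid_c 0.96 [439. 142. 465. 200.] [0.5859 0.0759] [0.0259 0.0629] 84.3
lever_tab 0.58 [334. 161. 383. 190.] [0.4837 0.0826] [0.0353 0.0516] 174.5
```

View pics/w1.png

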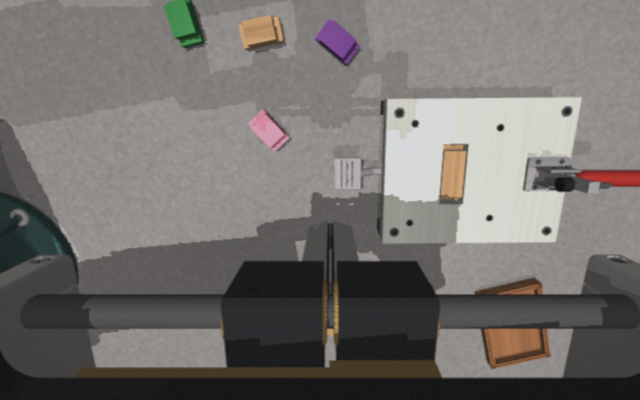

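The wrist view shows the tab at (348,174), the seated key at (453,173) and the shut fingertips at (330,225). The tab measures (0.473, 0.083), as expected.

Call:
{"op": "apply_moves", "data": {
  "commands": [
    [0,0,0,0.019,0.005,-0.05,0],
    [0,0,0,0.019,0.005,-0.1,0],
    [0,0,0,0.019,0.005,-0.15,0],
    [0,0,0,0.019,0.005,-0.155,0],
    [0,0,0,0.019,0.005,-0.16,0]
  ]
}}

```text
time: 3.9
tool_pos: [0.4716, 0.0814, 0.045]
ee_rot: [-3.14, 0.0, 1.466]
wrist_force: [0.9, 0.5, 0.0]
width: 0.0008
finger_force: 0.0
```

Call:
{"op": "apply_moves", "data": {
  "commands": [
    [0,0,0,0,0,-0.006,0],
    [0,0,0,0,0,-0.012,0],
    [0,0,0,0,0,-0.018,0],
    [0,0,0,0,0,-0.023,0],
    [0,0,0,0,0,-0.0265,0]
  ]
}}

```text
time: 4.4
tool_pos: [0.4713, 0.0825, 0.0207]
ee_rot: [-3.14, -0.0, 1.468]
wrist_force: [-12.7, -0.3, 25.4]
width: 0.0
finger_force: 14.0
```

Call:
{"op": "apply_moves", "data": {
  "commands": [
    [0,0,0,0,0,-0.001,0],
    [0,0,0,0,0,-0.001,0],
    [0,0,0,0,0,-0.001,0],
    [0,0,0,0,0,-0.001,0],
    [0,0,0,0,0,-0.001,0]
  ]
}}

```text
time: 4.9
tool_pos: [0.4713, 0.0825, 0.0209]
ee_rot: [-3.14, 0.0, 1.468]
wrist_force: [-9.4, -0.6, 15.6]
width: 0.0004
finger_force: 8.6
```

Call:
{"op": "apply_moves", "data": {
  "commands": [
    [0,0,0,-0.004,0,0.01,0],
    [0,0,0,-0.004,0,0.06,0],
    [0,0,0,0.0,0,0.11,15],
    [0,0,0,0.03,-0.01,0.16,45],
    [0,0,0,0.06,-0.01,0.18,45]
  ]
}}

```text
time: 5.4
tool_pos: [0.5342, 0.072, 0.2041]
ee_rot: [3.132, -0.001, 1.468]
wrist_force: [1.6, -0.1, 1.0]
width: 0.0211
finger_force: 0.0
```

Run:
```python
from h import *
print(grip_point_offset)
o=get_obs();print(o['time'],o['tool_pos'],o['ee_rot'])
s=snapshot("wrist");save(s,'w2.png')
for q,z in dict(key_mid_c=.050,lever_tab=.020).items():
    for d in place_of("wrist",q)[:2]: print(q,round(d["score"],2),np.round(d["pixel"],1),ray(s,d["pixel"],z))
for q,z in dict(key_mid_c=.061,lever_tab=.020).items():
    for d in masks_of("wrist",q)[:2]: print(q,round(d["score"],2),np.round(d["extent"]),*rect(s,d["mask"],z))
```

```text
0.0188
5.4 [0.53421619 0.07203387 0.20405025] [ 3.13190369e+00 -9.02849880e-04  1.46782789e+00]
key_mid_c 0.69 [378.2 178.1] [0.58800096 0.07223153 0.05      ]
lever_tab 0.55 [270.7 176.7] [0.46695891 0.0805964  0.02      ]
key_mid_c 0.9 [364. 146. 392. 208.] [0.5856 0.0767] [0.0272 0.0625] 84.0
```

View pics/w2.png

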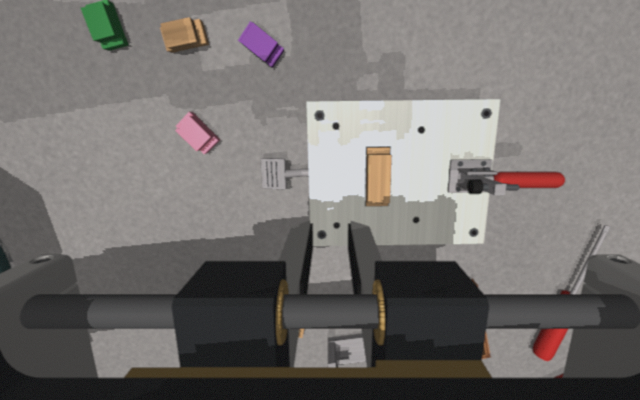

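The key now stands out above the plate at about (378,177) and the tab has dropped at (271,175). Grasping the middle key with the fingertips just above the plate.

Call:
{"op": "apply_moves", "data": {
  "commands": [
    [0,0,0,0.053,0.001,0,48],
    [0,0,0,0.053,0.001,-0.05,48],
    [0,0,0,0.053,0.001,-0.1,48],
    [0,0,0,0.053,0.001,-0.12,48],
    [0,0,0,0.053,0.001,-0.12,48]
  ]
}}

```text
time: 6.15
tool_pos: [0.5795, 0.0733, 0.0711]
ee_rot: [-3.128, 0.002, 1.468]
wrist_force: [-0.1, -1.0, -0.5]
width: 0.0449
finger_force: 0.0
```

Run:
```python
from h import *
o=get_obs();print(o['time'],o['tool_pos'],o['ee_rot'],o['width'])
s=snapshot("wrist");save(s,'w3.png')
for d in place_of("wrist","key_mid_c")[:2]: print(round(d["score"],2),np.round(d["pixel"],1),ray(s,d["pixel"],.05))
for d in masks_of("wrist","key_mid_c")[:2]: print(round(d["score"],2),np.round(d["extent"]),*rect(s,d["mask"],.06))
```

```text
6.15 [0.5795397  0.07334354 0.07108691] [-3.12820312e+00  1.82364558e-03  1.46816830e+00] 0.04487461187326712
0.69 [342.6 222. ] [0.58785936 0.07444235 0.05      ]
0.65 [323. 172. 363. 270.] [0.5877 0.0778] [0.024  0.0625] 84.8
```

View pics/w3.png

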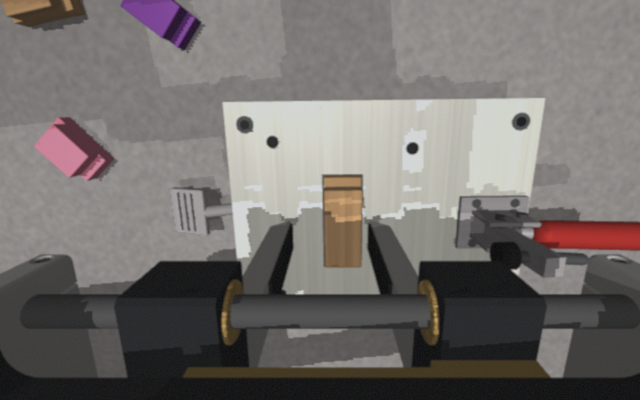

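The open fingers straddle the raised key, which shows at (343,222) and measures (0.588, 0.075). The key's grain and visible end face confirm it stands proud.

Call:
{"op": "apply_moves", "data": {
  "commands": [
    [0,0,0,0.003,0.001,0,48],
    [0,0,0,0.003,0.001,-0.01,48],
    [0,0,0,0.003,0.001,-0.02,48],
    [0,0,0,0.003,0.001,-0.02,48],
    [0,0,0,0.003,0.001,-0.02,48]
  ]
}}

```text
time: 6.8
tool_pos: [0.5876, 0.0743, 0.0572]
ee_rot: [-3.14, 0.0, 1.468]
wrist_force: [-0.1, -0.1, 0.3]
width: 0.0453
finger_force: 0.0
```

Call:
{"op": "apply_moves", "data": {
  "commands": [
    [0,0,0,0,0,-0.004,48],
    [0,0,0,0,0,-0.008,48],
    [0,0,0,0,0,-0.008,48],
    [0,0,0,0,0,-0.008,20],
    [0,0,0,0,0,-0.008,15]
  ]
}}

```text
time: 7.3
tool_pos: [0.5883, 0.0743, 0.0502]
ee_rot: [3.141, -0.0, 1.468]
wrist_force: [-0.1, -0.1, -0.8]
width: 0.0326
finger_force: 0.0
```

Call:
{"op": "apply_moves", "data": {
  "commands": [
    [0,0,0,0,0,0,10],
    [0,0,0,0,0,0,10],
    [0,0,0,0,0,0,10],
    [0,0,0,0,0,0,10],
    [0,0,0,0,0,0,10]
  ]
}}

```text
time: 7.8
tool_pos: [0.5883, 0.0743, 0.0502]
ee_rot: [3.141, -0.0, 1.468]
wrist_force: [0.3, 0.7, 1.1]
width: 0.0241
finger_force: 30.0
```

Call:
{"op": "apply_moves", "data": {
  "commands": [
    [0,0,0,0,0,0.01,10],
    [0,0,0,0,0,0.03,10],
    [0,0,0,0,0,0.06,10],
    [0,0,0,0,0,0.09,10],
    [0,0,0,0,0,0.1,10]
  ]
}}

```text
time: 8.3
tool_pos: [0.5901, 0.0744, 0.1547]
ee_rot: [3.134, -0.001, 1.468]
wrist_force: [0.5, -0.5, 0.7]
width: 0.0237
finger_force: 30.0
```

Call:
{"op": "apply_moves", "data": {
  "commands": [
    [0,0,0.05,0.01,-0.03,0,10],
    [0,0,0.1,0.03,-0.07,0,10],
    [0,0,0.2,0.05,-0.11,0,10],
    [0,0,0.26,0.06,-0.14,0,10],
    [0,0,0.26,0.06,-0.14,0,10]
  ]
}}

```text
time: 8.8
tool_pos: [0.6485, -0.0701, 0.1482]
ee_rot: [-3.14, 0.001, 1.723]
wrist_force: [0.3, -0.5, -0.1]
width: 0.0234
finger_force: 30.0
```

Run:
```python
from h import *
o=get_obs();print(o['time'],o['tool_pos'],o['ee_rot'],o['width'])
s=snapshot("wrist");save(s,'w4.png')
for q in("box_mid","box_large","angle"):
  for d in place_of("wrist",q)[:2]: print(q,round(d["score"],2),np.round(d["pixel"],1),ray(s,d["pixel"],.0))
  for d in masks_of("wrist",q)[:2]: print(q,round(d["score"],2),np.round(d["extent"]),*rect(s,d["mask"],.014))
s=snapshot("top")
for d in masks_of("top","box_mid")[:1]: print(round(d["score"],2),*rect(s,d["mask"],.014))
```

```text
8.8 [ 0.64845399 -0.07005031  0.14823094] [-3.13955394e+00  1.04286827e-03  1.72314790e+00] 0.02343340210590351
box_mid 0.87 [343.2 259. ] [ 0.67618523 -0.15338286  0.        ]
box_mid 0.65 [218.4 262.1] [ 0.53670394 -0.17897926  0.        ]
box_mid 0.93 [312. 211. 388. 296.] [ 0.7063 -0.1065] [0.0334 0.0663] 137.3
box_large 0.57 [165. 356. 172. 367.] [ 0.4914 -0.3061] [0.0095 0.0231] 91.8
angle 0.85 [219.8 263.2] [ 0.53836931 -0.18010148  0.        ]
angle 0.89 [175. 242. 239. 290.] [ 0.5194 -0.1721] [0.036  0.0884] 35.0
0.56 [ 0.6916 -0.1456] [0.0182 0.0649] 165.4
```

View pics/w4.png

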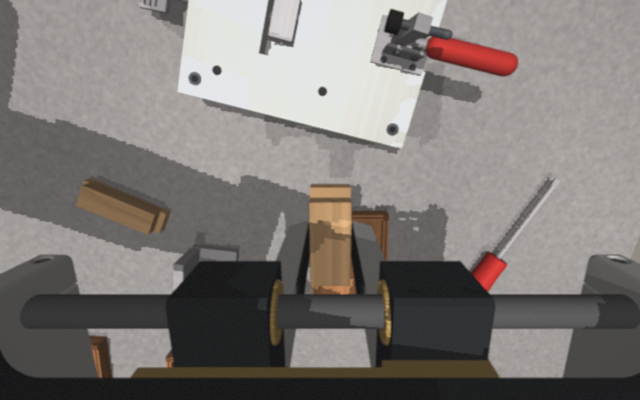

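The middle key is held at (330,230). The box lies under the gripper and is hidden from this camera, so I'll fit the boxes and loose keys from the first top and side pictures.

```bash
cat > fit.py <<'E'
from h import *
from scipy.optimize import minimize
S={c:snapshot(c) for c in("top","side")}
I={c:cv2.imread(f'pics/{c}0.png') for c in S}
def fit(dim,x0,cams=("top","side")):
    L,W,H=dim;C=np.array([[a*L/2,b*W/2,h] for a in(-1,1) for b in(-1,1) for h in(0,H)]);T={}
    def hull(p,c):
        k,s=np.cos(p[2]),np.sin(p[2]);P=C@np.array([[k,s,0],[-s,k,0],[0,0,1]])+[p[0],p[1],0]
        return cv2.convexHull(proj(S[c],P).astype(np.float32)).reshape(-1,2)
    for c in cams:
        h=hull(x0,c);lo=np.maximum(h.min(0)-14,0).astype(int);hi=(h.max(0)+14).astype(int)
        m=(cv2.cvtColor(I[c],cv2.COLOR_BGR2HSV)[lo[1]:hi[1],lo[0]:hi[0],1]>80).astype(np.uint8)
        n,l,st,ce=cv2.connectedComponentsWithStats(m);m=(l==1+st[1:,4].argmax()).astype(np.uint8)
        T[c]=(cv2.resize(m,None,fx=8,fy=8,interpolation=cv2.INTER_LINEAR),lo)
    def cost(p):
        e=0
        for c,(m,lo) in T.items():
            r=np.zeros_like(m);cv2.fillConvexPoly(r,np.int32(np.round((hull(p,c)-lo+.5)*8*16)),1,shift=4)
            e+=1-(r&m).sum()/(r|m).sum()
        return e/len(T)
    sim=[np.array(x0)]+[np.array(x0)+d for d in np.diag([.01,.01,.1])]
    q=minimize(cost,x0,method='Nelder-Mead',options=dict(initial_simplex=sim,xatol=1e-4,fatol=1e-5))
    return np.round(q.x,4),round(np.degrees(q.x[2]),1),round(1-q.fun,3)
if __name__=="__main__":
    for n,d,x in[("mid",(.117,.082,.016),(.683,-.153,1.745)),("small",(.092,.072,.016),(.376,-.345,1.65)),("large",(.142,.092,.016),(.535,-.368,1.65)),("Klong",(.088,.024,.022),(.436,-.124,2.88)),("Kshort",(.044,.024,.022),(.39,.243,.05))]:
        for c in(("top",),("side",),("top","side")): print(n,c,*fit(d,x,c))
E
python3 fit.py
```

```text
mid ('top',) [ 0.6828 -0.1541  1.732 ] 99.2 0.962
mid ('side',) [ 0.6831 -0.1559  1.7583] 100.7 0.93
mid ('top', 'side') [ 0.6829 -0.1546  1.741 ] 99.8 0.942
small ('top',) [ 0.3768 -0.347   1.6567] 94.9 0.958
small ('side',) [ 0.3781 -0.3504  1.687 ] 96.7 0.92
small ('top', 'side') [ 0.3771 -0.3478  1.6666] 95.5 0.932
large ('top',) [ 0.539  -0.369   1.6502] 94.6 0.967
large ('side',) [ 0.5403 -0.372   1.6789] 96.2 0.927
large ('top', 'side') [ 0.5391 -0.3692  1.657 ] 94.9 0.942
Klong ('top',) [ 0.4345 -0.1251  2.8574] 163.7 0.902
Klong ('side',) [ 0.4373 -0.1289  2.8029] 160.6 0.845
Klong ('top', 'side') [ 0.4347 -0.1256  2.8597] 163.9 0.861
Kshort ('top',) [0.3941 0.2436 0.124 ] 7.1 0.89
Kshort ('side',) [0.3955 0.2398 0.0785] 4.5 0.813
Kshort ('top', 'side') [0.3943 0.2425 0.1582] 9.1 0.828
```

Call:
{"op": "apply_moves", "data": {
  "commands": [
    [0,0,0.018,0.017,-0.042,0,10],
    [0,0,0.018,0.0345,-0.084,0,10],
    [0,0,0.018,0.0345,-0.084,-0.04,10],
    [0,0,0.018,0.0345,-0.084,-0.08,10],
    [0,0,0.018,0.0345,-0.084,-0.1,10]
  ]
}}

```text
time: 9.85
tool_pos: [0.6804, -0.1494, 0.0452]
ee_rot: [-3.136, -0.003, 1.745]
wrist_force: [0.2, 0.4, -0.3]
width: 0.0234
finger_force: 30.0
```

Call:
{"op": "apply_moves", "data": {
  "commands": [
    [0,0,0,0,0,0,10],
    [0,0,0,0,0,-0.01,10],
    [0,0,0,0,0,-0.02,10],
    [0,0,0,0,0,-0.024,10],
    [0,0,0,0,0,-0.024,10]
  ]
}}

```text
time: 10.35
tool_pos: [0.6825, -0.1496, 0.0259]
ee_rot: [-3.141, -0.0, 1.746]
wrist_force: [0.4, -0.1, -0.9]
width: 0.0238
finger_force: 30.0
```

Call:
{"op": "apply_moves", "data": {
  "commands": [
    [0,0,0,0,-0.004,-0.002,10],
    [0,0,0,0,-0.005,-0.005,10],
    [0,0,0,0,-0.005,-0.007,10],
    [0,0,0,0,-0.005,-0.0085,10],
    [0,0,0,0,-0.005,-0.0085,10]
  ]
}}

```text
time: 10.85
tool_pos: [0.6827, -0.1548, 0.0175]
ee_rot: [3.141, -0.0, 1.746]
wrist_force: [-0.1, -0.6, -0.9]
width: 0.0235
finger_force: 30.0
```

Call:
{"op": "apply_moves", "data": {
  "commands": [
    [0,0,0,0,0,-0.001,10],
    [0,0,0,0,0,-0.001,10],
    [0,0,0,0,0,-0.001,36],
    [0,0,0,0,0,-0.001,36],
    [0,0,0,0,0,-0.001,36]
  ]
}}

```text
time: 11.35
tool_pos: [0.6826, -0.1546, 0.0161]
ee_rot: [-3.141, -0.0, 1.746]
wrist_force: [0.4, 0.5, 0.1]
width: 0.0339
finger_force: 0.0
```

Call:
{"op": "apply_moves", "data": {
  "commands": [
    [0,0,0,0,0,0.01,36],
    [0,0,0,0,0,0.04,36],
    [0,0,0,0,0,0.08,45],
    [0,0,0.1,-0.03,0,0.12,45],
    [0,0,0.2,-0.06,0,0.15,45]
  ]
}}

```text
time: 11.85
tool_pos: [0.6231, -0.1549, 0.17]
ee_rot: [3.139, 0.003, 1.95]
wrist_force: [0.6, 0.4, -0.3]
width: 0.0424
finger_force: 0.0
```

Call:
{"op": "apply_moves", "data": {
  "commands": [
    [0,0,0.15,-0.04,0.006,0,45],
    [0,0,0.3,-0.085,0.012,0,45],
    [0,0,0.44,-0.13,0.02,0,45],
    [0,0,0.58,-0.17,0.026,0,45],
    [0,0,0.7,-0.188,0.029,0,45]
  ]
}}

```text
time: 12.35
tool_pos: [0.432, -0.1251, 0.1675]
ee_rot: [-3.142, 0.001, 2.651]
wrist_force: [0.6, -0.2, -0.4]
width: 0.0422
finger_force: 0.0
```

Call:
{"op": "apply_moves", "data": {
  "commands": [
    [0,0,0.15,0,0,-0.02,45],
    [0,0,0.21,0,0,-0.05,45],
    [0,0,0.21,0,0,-0.08,45],
    [0,0,0.21,0,0,-0.08,45],
    [0,0,0.21,0,0,-0.08,45]
  ]
}}

```text
time: 12.85
tool_pos: [0.4348, -0.1257, 0.0873]
ee_rot: [3.142, 0.0, 2.856]
wrist_force: [0.7, 0.2, 1.1]
width: 0.0427
finger_force: 0.0
```

```bash
cat > look.py <<'E'
from h import *
import sys
q,z,n=sys.argv[1],float(sys.argv[2]),sys.argv[3]
o=get_obs();print(o['time'],o['tool_pos'],o['ee_rot'],o['width'])
s=snapshot("wrist");save(s,n)
for d in place_of("wrist",q)[:3]: print(round(d["score"],2),np.round(d["pixel"],1),ray(s,d["pixel"],z))
for d in masks_of("wrist",q)[:3]: print(round(d["score"],2),np.round(d["extent"]),s["pixels"][d["mask"]].mean(0).astype(int),*rect(s,d["mask"],z+.01))
E
python3 look.py key_long_c .011 w5.png
```

```text
12.85 [ 0.43476231 -0.12574536  0.08730067] [3.14151511e+00 2.04971385e-04 2.85572759e+00] 0.0426598786649285
0.86 [333.4 204.8] [ 0.43784672 -0.12306509  0.011     ]
0.8 [314. 149. 343. 251.] [119  96  71] [ 0.4312 -0.1246] [0.0236 0.0856] 164.3
0.48 [  0. 151. 133. 259.] [162 112  77] [ 0.3757 -0.3366] [0.071  0.1026] 95.0
```

View pics/w5.png

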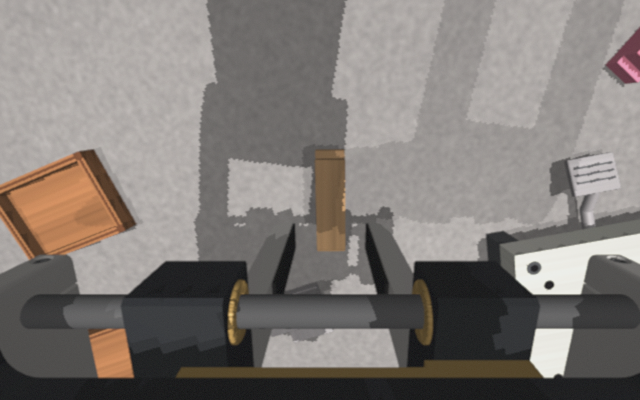

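The long key at (331,200) lies centred and parallel between the fingers, at (0.435, -0.125). Grasping it.

Call:
{"op": "apply_moves", "data": {
  "commands": [
    [0,0,0,0,0,-0.04,45],
    [0,0,0,0,0,-0.06,45],
    [0,0,0,0,0,-0.07,45],
    [0,0,0,0,0,-0.077,45],
    [0,0,0,0,0,-0.077,15]
  ]
}}

```text
time: 13.5
tool_pos: [0.435, -0.1259, 0.0098]
ee_rot: [3.142, 0.0, 2.856]
wrist_force: [0.1, 0.6, 0.3]
width: 0.0375
finger_force: 0.0
```

Call:
{"op": "apply_moves", "data": {
  "commands": [
    [0,0,0,0,0,0,10],
    [0,0,0,0,0,0,10],
    [0,0,0,0,0,0,10],
    [0,0,0,0,0,0,10],
    [0,0,0,0,0,0,10]
  ]
}}

```text
time: 14.0
tool_pos: [0.4358, -0.1262, 0.0109]
ee_rot: [-3.141, 0.003, 2.856]
wrist_force: [-0.1, -0.3, 5.4]
width: 0.0239
finger_force: 30.0
```

Call:
{"op": "apply_moves", "data": {
  "commands": [
    [0,0,0,0,0,0.01,10],
    [0,0,0,0,0,0.04,10],
    [0,0,0,0,0,0.08,10],
    [0,0,-0.1,0,0,0.11,10],
    [0,0,-0.2,0,-0.01,0.12,10]
  ]
}}

```text
time: 14.5
tool_pos: [0.4362, -0.1358, 0.1337]
ee_rot: [3.141, 0.006, 2.653]
wrist_force: [-0.4, -0.5, -0.4]
width: 0.0239
finger_force: 30.0
```

Call:
{"op": "apply_moves", "data": {
  "commands": [
    [0,0,-0.14,0.01,-0.03,0,10],
    [0,0,-0.28,0.03,-0.07,0,10],
    [0,0,-0.42,0.05,-0.115,0,10],
    [0,0,-0.56,0.07,-0.16,0,10],
    [0,0,-0.7,0.085,-0.195,0,10]
  ]
}}

```text
time: 15.0
tool_pos: [0.5199, -0.333, 0.129]
ee_rot: [-3.141, -0.001, 1.949]
wrist_force: [-0.5, 1.4, -0.1]
width: 0.0239
finger_force: 30.0
```

Call:
{"op": "apply_moves", "data": {
  "commands": [
    [0,0,-0.14,0.01,-0.02,0,10],
    [0,0,-0.28,0.018,-0.036,-0.02,10],
    [0,0,-0.3,0.018,-0.036,-0.05,10],
    [0,0,-0.3,0.018,-0.036,-0.07,10],
    [0,0,-0.3,0.018,-0.036,-0.08,10]
  ]
}}

```text
time: 15.5
tool_pos: [0.536, -0.3656, 0.0461]
ee_rot: [-3.137, -0.004, 1.656]
wrist_force: [-0.4, 0.6, -1.2]
width: 0.0236
finger_force: 30.0
```

```bash
python3 look.py box_large 0 w6.png
```

```text
15.5 [ 0.53597463 -0.36559953  0.04613466] [-3.1373096  -0.00417902  1.65551614] 0.02358824926435796
0.33 [328.6 237.4] [ 0.53639735 -0.38461139  0.        ]
0.76 [266. 124. 408. 293.] [136  95  67] [ 0.5365 -0.3481] [0.0962 0.102 ] 94.2
```

View pics/w6.png

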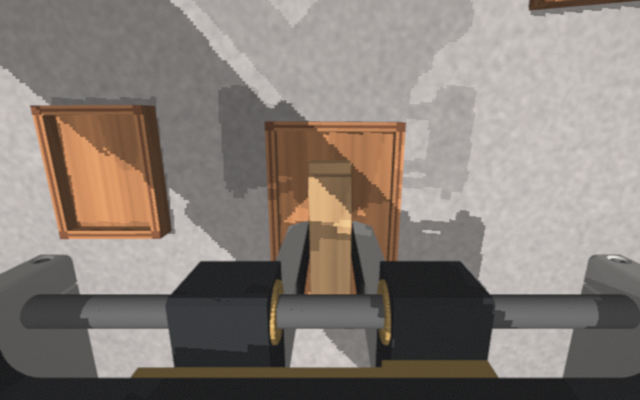

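The long key at (330,225) is centred and parallel inside the large box, which spans columns 266–408. Lowering it.

Call:
{"op": "apply_moves", "data": {
  "commands": [
    [0,0,0,0,0,0,10],
    [0,0,0,0,0,-0.008,10],
    [0,0,0,0,0,-0.016,10],
    [0,0,0,0,0,-0.022,10],
    [0,0,0,0,0,-0.022,10]
  ]
}}

```text
time: 16.15
tool_pos: [0.5368, -0.3659, 0.0258]
ee_rot: [-3.139, -0.002, 1.656]
wrist_force: [0.5, 1.0, -1.5]
width: 0.0234
finger_force: 30.0
```

Call:
{"op": "apply_moves", "data": {
  "commands": [
    [0,0,0,0.001,-0.002,-0.003,10],
    [0,0,0,0.001,-0.003,-0.005,10],
    [0,0,0,0.001,-0.003,-0.007,10],
    [0,0,0,0.001,-0.003,-0.0085,10],
    [0,0,0,0.001,-0.003,-0.0085,10]
  ]
}}

```text
time: 16.65
tool_pos: [0.5385, -0.3696, 0.0187]
ee_rot: [-3.141, -0.0, 1.656]
wrist_force: [0.2, -1.0, -0.9]
width: 0.0237
finger_force: 30.0
```

Call:
{"op": "apply_moves", "data": {
  "commands": [
    [0,0,0,0,0,-0.001,10],
    [0,0,0,0,0,-0.002,10],
    [0,0,0,0,0,-0.0025,10],
    [0,0,0,0,0,-0.0025,10],
    [0,0,0,0,0,-0.0025,10]
  ]
}}

```text
time: 17.15
tool_pos: [0.5388, -0.3697, 0.0169]
ee_rot: [3.141, 0.0, 1.656]
wrist_force: [-0.9, 0.9, 1.5]
width: 0.0233
finger_force: 30.0
```

Call:
{"op": "apply_moves", "data": {
  "commands": [
    [0,0,0,0,0,0,36],
    [0,0,0,0,0,0,36],
    [0,0,0,0,0,0,36],
    [0,0,0,0,0,0.01,36],
    [0,0,0,0,0,0.04,36]
  ]
}}

```text
time: 17.65
tool_pos: [0.5365, -0.368, 0.0532]
ee_rot: [-3.136, -0.006, 1.656]
wrist_force: [0.4, 0.4, 0.4]
width: 0.0338
finger_force: 0.0
```

Call:
{"op": "apply_moves", "data": {
  "commands": [
    [0,0,0,0,0,0.04,40],
    [0,0,0,0,0,0.08,45],
    [0,0,0.14,-0.008,0.03,0.12,45],
    [0,0,0.28,-0.015,0.07,0.13,45],
    [0,0,0.42,-0.026,0.11,0.13,45]
  ]
}}

```text
time: 18.15
tool_pos: [0.5141, -0.2598, 0.1912]
ee_rot: [3.137, 0.007, 2.081]
wrist_force: [0.3, 0.4, 0.2]
width: 0.0423
finger_force: 0.0
```

Call:
{"op": "apply_moves", "data": {
  "commands": [
    [0,0,0.14,-0.01,0.045,0,45],
    [0,0,0.28,-0.02,0.09,0,45],
    [0,0,0.42,-0.03,0.135,0,45],
    [0,0,0.56,-0.04,0.18,0,45],
    [0,0,0.68,-0.05,0.225,0,45]
  ]
}}

```text
time: 18.65
tool_pos: [0.4621, -0.0331, 0.1876]
ee_rot: [3.141, 0.002, 2.761]
wrist_force: [0.6, 0.7, -0.4]
width: 0.0423
finger_force: 0.0
```

Call:
{"op": "apply_moves", "data": {
  "commands": [
    [0,0,0.14,-0.012,0.045,0,45],
    [0,0,0.28,-0.024,0.09,0,45],
    [0,0,0.42,-0.036,0.135,0,45],
    [0,0,0.48,-0.048,0.18,0,45],
    [0,0,0.48,-0.06,0.225,0,45]
  ]
}}

```text
time: 19.15
tool_pos: [0.402, 0.192, 0.1877]
ee_rot: [3.141, 0.002, -3.047]
wrist_force: [1.0, -0.9, 0.5]
width: 0.0423
finger_force: 0.0
```

Call:
{"op": "apply_moves", "data": {
  "commands": [
    [0,0,0,-0.008,0.045,0,45],
    [0,0,0,-0.008,0.052,-0.03,45],
    [0,0,0,-0.008,0.052,-0.06,45],
    [0,0,0,-0.008,0.052,-0.09,45],
    [0,0,0,-0.008,0.052,-0.09,45]
  ]
}}

```text
time: 19.65
tool_pos: [0.3916, 0.2412, 0.0928]
ee_rot: [-3.139, -0.008, -3.047]
wrist_force: [-0.5, -0.7, -0.3]
width: 0.0421
finger_force: 0.0
```

```bash
python3 look.py key_short_c .011 w7.png
```

```text
19.65 [0.39156574 0.24118541 0.09280236] [-3.13887102 -0.00800391 -3.04677385] 0.04210950775204758
0.82 [211.5 181.6] [0.38420711 0.13994934 0.011     ]
0.78 [366.4 106.8] [0.31100305 0.26311738 0.011     ]
0.61 [330.8 204.2] [0.39424545 0.24252921 0.011     ]
0.97 [182. 158. 239. 210.] [199 137 159] [0.3829 0.1445] [0.0235 0.0462] 126.3
0.78 [339.  91. 394. 126.] [ 97 184 111] [0.3128 0.2605] [0.0246 0.0433] 97.1
0.74 [286. 263. 328. 298.] [ 99  56 119] [0.4662 0.2291] [0.03   0.0409] 138.6
```

View pics/w7.png

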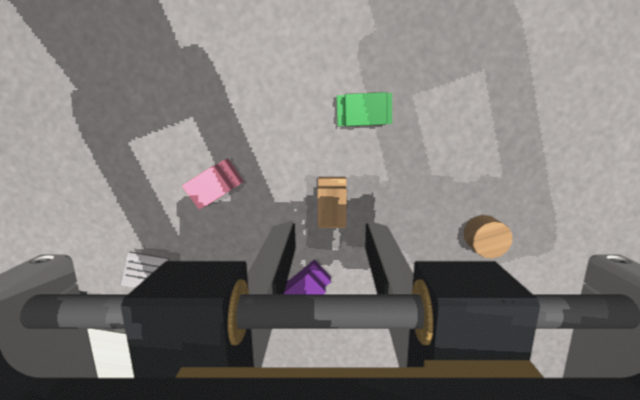

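The short pale key at (331,203) is centred and parallel between the fingers, at (0.394, 0.2425). The pink, green and purple look-alikes are clear of them.

Call:
{"op": "apply_moves", "data": {
  "commands": [
    [0,0,0,0,0,-0.02,45],
    [0,0,0,0,0,-0.04,45],
    [0,0,0,0,0,-0.06,45],
    [0,0,0,0,0,-0.065,45],
    [0,0,0,0,0,-0.065,45]
  ]
}}

```text
time: 20.3
tool_pos: [0.3954, 0.2424, 0.0326]
ee_rot: [3.141, 0.001, -3.048]
wrist_force: [0.3, -0.4, 0.2]
width: 0.0423
finger_force: 0.0
```

Call:
{"op": "apply_moves", "data": {
  "commands": [
    [0,0,0,0,0,-0.01,45],
    [0,0,0,0,0,-0.018,45],
    [0,0,0,0,0,-0.023,45],
    [0,0,0,0,0,-0.023,45],
    [0,0,0,0,0,-0.023,15]
  ]
}}

```text
time: 20.8
tool_pos: [0.3946, 0.2423, 0.0084]
ee_rot: [3.142, -0.0, -3.047]
wrist_force: [0.4, -0.9, -0.5]
width: 0.0376
finger_force: 0.0
```

Call:
{"op": "apply_moves", "data": {
  "commands": [
    [0,0,0,0,0,0,10],
    [0,0,0,0,0,0,10],
    [0,0,0,0,0,0,10],
    [0,0,0,0,0,0,10],
    [0,0,0,0,0,0,10]
  ]
}}

```text
time: 21.3
tool_pos: [0.3949, 0.2424, 0.0088]
ee_rot: [3.141, 0.001, -3.047]
wrist_force: [0.2, 0.2, 1.7]
width: 0.0234
finger_force: 30.0
```

Call:
{"op": "apply_moves", "data": {
  "commands": [
    [0,0,0,0,0,0.01,10],
    [0,0,0,0,0,0.04,10],
    [0,0,0,0,0,0.08,10],
    [0,0,-0.1,0,-0.01,0.12,10],
    [0,0,-0.2,0,-0.03,0.14,10]
  ]
}}

```text
time: 21.8
tool_pos: [0.3962, 0.2133, 0.1532]
ee_rot: [3.138, 0.006, 3.034]
wrist_force: [0.4, -0.3, -0.3]
width: 0.0238
finger_force: 30.0
```

Call:
{"op": "apply_moves", "data": {
  "commands": [
    [0,0,-0.14,0,-0.045,0,10],
    [0,0,-0.28,0,-0.09,0,10],
    [0,0,-0.42,0,-0.135,0,10],
    [0,0,-0.56,0,-0.18,0,10],
    [0,0,-0.7,0,-0.225,0,10]
  ]
}}

```text
time: 22.3
tool_pos: [0.3942, -0.0144, 0.1493]
ee_rot: [3.141, 0.001, 2.33]
wrist_force: [0.5, -1.1, -0.5]
width: 0.024
finger_force: 30.0
```

Call:
{"op": "apply_moves", "data": {
  "commands": [
    [0,0,-0.14,-0.004,-0.045,0,10],
    [0,0,-0.28,-0.008,-0.09,0,10],
    [0,0,-0.42,-0.012,-0.135,0,10],
    [0,0,-0.56,-0.014,-0.18,0,10],
    [0,0,-0.667,-0.017,-0.225,0,10]
  ]
}}

```text
time: 22.8
tool_pos: [0.3771, -0.2396, 0.1493]
ee_rot: [3.141, 0.001, 1.663]
wrist_force: [0.6, 0.8, 0.3]
width: 0.0238
finger_force: 30.0
```

Call:
{"op": "apply_moves", "data": {
  "commands": [
    [0,0,0,0,-0.045,0,10],
    [0,0,0,0,-0.08,0,10],
    [0,0,0,0,-0.11,-0.03,10],
    [0,0,0,0,-0.11,-0.06,10],
    [0,0,0,0,-0.11,-0.09,10]
  ]
}}

```text
time: 23.3
tool_pos: [0.3774, -0.3489, 0.058]
ee_rot: [3.141, 0.0, 1.667]
wrist_force: [0.5, -0.3, -1.1]
width: 0.0238
finger_force: 30.0
```

```bash
python3 look.py box_small 0 w8.png
```

```text
23.3 [ 0.37742066 -0.34894327  0.05798464] [3.14115408e+00 4.46785979e-04 1.66684186e+00] 0.023788653881069613
0.67 [324.9 207.2] [ 0.37338054 -0.34801783  0.        ]
0.61 [277. 149. 382. 235.] [121  85  60] [ 0.3749 -0.3329] [0.0657 0.0738] 5.2
```

View pics/w8.png

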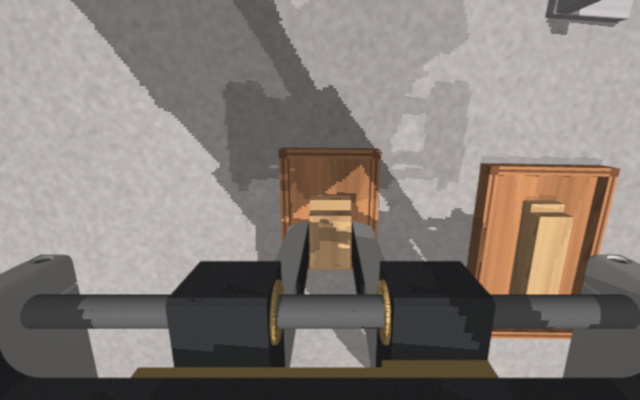

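The short key at (330,232) is centred over the small box, columns 278–381. The long key lies flat in the large box at (547,260). Lowering.

Call:
{"op": "apply_moves", "data": {
  "commands": [
    [0,0,0,0,0,-0.01,10],
    [0,0,0,0,0,-0.02,10],
    [0,0,0,0,0,-0.03,10],
    [0,0,0,0,0,-0.037,10],
    [0,0,0,0,0,-0.037,10]
  ]
}}

```text
time: 23.95
tool_pos: [0.3771, -0.3469, 0.0202]
ee_rot: [-3.14, -0.002, 1.669]
wrist_force: [0.3, 0.1, -1.0]
width: 0.0235
finger_force: 30.0
```

Call:
{"op": "apply_moves", "data": {
  "commands": [
    [0,0,0,0,0,-0.002,10],
    [0,0,0,0,0,-0.004,10],
    [0,0,0,0,0,-0.0055,10],
    [0,0,0,0,0,-0.0055,10],
    [0,0,0,0,0,-0.0055,10]
  ]
}}

```text
time: 24.45
tool_pos: [0.3777, -0.3478, 0.0161]
ee_rot: [3.141, 0.0, 1.669]
wrist_force: [0.2, 0.2, 0.1]
width: 0.0235
finger_force: 30.0
```

Call:
{"op": "apply_moves", "data": {
  "commands": [
    [0,0,0,0,0,-0.001,10],
    [0,0,0,0,0,-0.001,10],
    [0,0,0,0,0,-0.001,34],
    [0,0,0,0,0,-0.001,34],
    [0,0,0,0,0,-0.001,34]
  ]
}}

```text
time: 24.95
tool_pos: [0.3777, -0.3478, 0.0151]
ee_rot: [3.141, 0.0, 1.669]
wrist_force: [-0.2, 0.1, 0.5]
width: 0.0322
finger_force: 0.0
```

Call:
{"op": "apply_moves", "data": {
  "commands": [
    [0,0,0,0,0,0.01,34],
    [0,0,0,0,0,0.03,34],
    [0,0,0,0,0,0.06,34],
    [0,0,0,0,0,0.11,34],
    [0,0,0,0,0,0.15,34]
  ]
}}

```text
time: 25.45
tool_pos: [0.3778, -0.3479, 0.1682]
ee_rot: [3.14, 0.002, 1.669]
wrist_force: [0.8, -1.0, 0.0]
width: 0.0321
finger_force: 0.0
```

Call:
{"op": "apply_moves", "data": {
  "commands": [
    [0,0,0,-0.02,-0.04,0.05,34],
    [0,0,0,-0.04,-0.08,0.08,34],
    [0,0,0,-0.06,-0.12,0.08,34],
    [0,0,0,-0.08,-0.16,0.08,34],
    [0,0,0,-0.1,-0.18,0.08,34]
  ]
}}

```text
time: 25.95
tool_pos: [0.2764, -0.5305, 0.2464]
ee_rot: [3.141, 0.003, 1.668]
wrist_force: [0.2, 0.6, -0.3]
width: 0.0324
finger_force: 0.0
```

Run:
```python
from h import *
print(get_obs()['time'],get_obs()['tool_pos'])
a=snapshot("top");save(a,'t9.png');b=snapshot("side")
for q in("key_short_c","key_mid_c","key_long_c"):
    for d in place_of("top",q)[:5]: print(q,round(d["score"],2),np.round(d["pixel"],1),ray(a,d["pixel"],.017))
t=cv2.cvtColor(a["pixels"],cv2.COLOR_RGB2BGR);u=cv2.cvtColor(b["pixels"],cv2.COLOR_RGB2BGR)
c=np.vstack([cv2.resize(t[100:300,260:540],(392,280),interpolation=cv2.INTER_CUBIC),cv2.resize(u[120:220,260:460],(392,196),interpolation=cv2.INTER_CUBIC)])
cv2.imwrite('pics/f.png',cv2.resize(c,None,fx=1.25,fy=1.25))
```

```text
25.95 [ 0.27637422 -0.53050894  0.24635782]
key_short_c 0.78 [241.  214.7] [0.47429728 0.21280311 0.017     ]
key_short_c 0.77 [478.3 262. ] [ 0.37939473 -0.34153753  0.017     ]
key_short_c 0.69 [216.4 281.8] [0.31730914 0.26244778 0.017     ]
key_short_c 0.6 [269.2 252.3] [0.3884031  0.14293658 0.017     ]
key_short_c 0.6 [197.5 213.3] [0.47487721 0.3154711  0.017     ]
key_mid_c 0.74 [401.3 134. ] [ 0.67749201 -0.16145627  0.017     ]
key_long_c 0.8 [487.  192.4] [ 0.54212896 -0.36354835  0.017     ]
```

View pics/f.png

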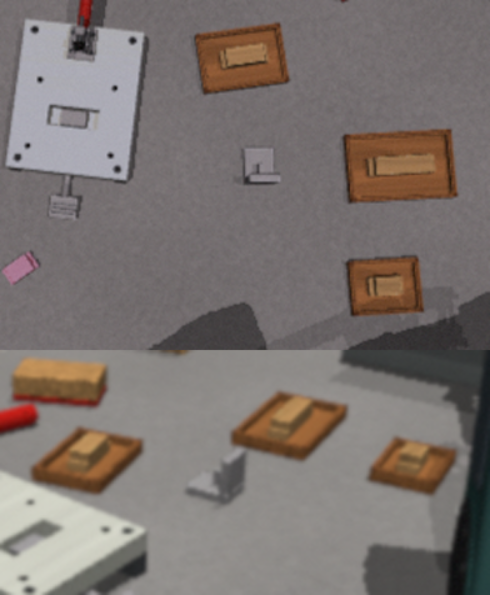

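Each key lies flat and centred in its own box, at crop (387,286), (243,55) and (400,165). The pocket is empty and the bystanders are where they were.

```bash
python3 -c "
from bench import *
print(close_job())"
```

```text
the job is handed in; nothing more can be done
None
```

The job is handed in: the last pictures, at 26 s of the 99 s allowed, show all three keys lying flat in their own box bottoms, with the boxes and bystander blocks where they were; the judge's verdict was not shown.

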